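# Take the press pile apart

## Robot

A 6-joint arm with a two-finger parallel gripper is mounted at the origin on the work surface; the furniture and walls round the work are solid. World frame = base frame: x ahead of the robot, y to its left, z up, the work surface at z = 0. Lengths are in m, angles in rad, forces in N, time in s.
With the tool pointing down it reaches from about 0.35 to 0.775 m from the base axis. Payload 7.3 kg.
Tool frame: the origin (TCP) lies on the centre line of the jaws, within the pads' length; the fingertips stand ahead of it and the grasp point (between the pads) lies 11 mm behind it (robot.nose_length is the z of the fingertips in the tool frame, in m); z points along the fingers, y is the line along which they close (so a half turn about z gives the same grasp; the last joint's range is limited). The gripper opens to 92 mm and grips with 3 to 60 N. Pads are 19 mm wide; open, the fingers measure 130 mm over their backs; the gripper's body (75 mm by 190 mm) begins 47 mm behind the grasp point.
Start: joints at [-1.453, 0.342, 1.524, -0, 1.275, -0.146], TCP at [0.137, -0.507, 0.235] pointing down, gripper open.
Joint ranges: [-2.53, 2.53], [-0.77, 2.02], [0.04, 2.7], [-1, 4.14], [0.28, 2.66], [-3.11, 3.11]. Speed limits (rad/s): [2.57, 2.57, 3.14, 3.14, 3.14, 3.14].

## Interface

Orientations are given as [roll, pitch, yaw] about the fixed x, y, z axes, in that order (R = Rz(yaw) Ry(pitch) Rx(roll)).
In Python, from cell import robot, cams gives the robot as it stands. The module is installed in compiled form; this text tells all that it offers.
- The arm moves only by the tool carry_out, never from a script. Its argument "deltas" is a list of rows, each a list of 7 numbers: the shift along the tool's x, y, z in cm, then the turn, a rotation vector about the tool's x, y, z in rad, then the opening, from 0 (shut) to 1 (fully open). A call has exactly 8 rows; each row shifts and turns the commanded pose from where the row before left it, along the tool's axes as they then stand; what a row does not reach is not made up. A row lasts 1/12 s, in which the tool goes at most 41.7 mm and 7.16 degrees, less where a joint would pass 70% of its speed; a pose out of reach is approached as far as the arm can. A call is refused whole if a number of a shift passes 4.17 or a number of a turn 0.125, either way. A call with a gripper value outside its range is refused whole. The fingers move at their own pace and stop on an object; "force" is the grip in N (left out, the last holds). Time passes only in rows, so rows that do not move let the fingers close, or fill a call up. It gives the time, the measured TCP pose, the force, the opening and the grip force at its end, in the units of the state.
- robot.observe(): the state, without advancing time (a new reading comes with each control period).
- cams.read_camera(name): name is "scene" or "top"; returns a dict with "image" (400x640x3 uint8, blue, green, red), "depth" (400x640 float32, m along the optical axis (not along the pixel's ray), 0 where there is no reading), "fx", "fy", "cx", "cy" (pixels), "world_to_cam" (4x4, takes a point from world to camera coordinates). Camera axes: x right, y up, looking along -z (the intrinsics and any distortion apply to the point x, -y, -z); pixel columns grow to the right and rows downward; lengths in m; the calibration is good to about 2 mm. A picture is of the moment at which its call begins.
- robot.hand_in(): hands the job in; it is judged then, once.
The state is a dict: "time": time; "qpos": joint angles; "qvel": joint speeds; "joint_efforts": joint torques, N m; "tool_pos": TCP position; "tool_rot": TCP orientation; "contact_force": force on the tool from outside, world axes, zero at the start; "torque": the same for the moment, N m; "opening": finger opening in m; "grip_force": force on a finger pad.
Only numpy, scipy, OpenCV 4.12 (cv2) and the standard library are available. Lean on these libraries where they do the work, as an engineer would, in place of code of your own. Each camera call takes 0.05 s, during which the arm holds its last target. There are 200 camera calls.

## Task

The glue is dry: take the press pile apart from the top, one piece at a time, and put each piece squarely in the middle of its own place. The steel bar goes into the notches of its rack, then the notched wooden cradle onto its board between the two end strips, then the cork block flat into the card tray, and last the print panel face up onto the drying rest between the pegs. Leave the pebble and the small brown bottle where they stand.

Things in the scene. Friction and masses are not known exactly. Their poses are not given: they have to be found in the camera images.
- bar: Plain round steel bar, 30 mm diameter, 100 mm long, 0.28 to 0.52 kg, on top of the pile, lying midway (+-5 mm) in the two V notches of the cradle. Origin: middle of its axis; y runs along it, level; it may roll about y. Between the notches, over a 50 mm gap, there are 24 mm of room from its axis down to the cradle's base.
- cradle: Loose pale wooden cradle, 0.11 kg, second in the pile, on the cork. Base 50 x 70 x 14 mm (y long) with an upright V-notched cheek across each end (y = +-30 mm, 10 mm thick, 50 wide, tops 30 mm up), open between them. Origin: centre of underside, z up; a bar in it has its axis 38 mm up. Grip across x by the base's sides, mid-length; the cork's top stands out about 5 mm each side.
- cork_block: Cork pressing block, 60 x 95 x 38 mm (x, y, z), third in the pile, on the print panel. Origin: centre of the underside, z up. 0.06 kg.
- print_panel: Small wooden panel with a blue sun print glued on top, 56 x 150 x 14 mm (x, y, z), the lowest of the pile, lying on the table. Origin: centre of the underside, z up. 0.08 to 0.17 kg.
- bar_rack: Rack for the bar, fixed to the table, of pale plywood: base 66 x 112 x 12 mm (long side y) with two notched posts 12 mm thick and 44 mm wide, centred at y = +-36 mm, tops 40 mm above the table; the gap between the posts is 60 mm. Origin: centre of the underside, z up. A bar lying in both notches has its axis along y, 48.2 mm above the origin.
- cradle_board: Place of the cradle: flat plywood board fixed to the table, 90 x 126 mm, top 8 mm above the table, with a low strip (60 mm long, 8 mm wide, 8 mm above the board) across each end, inner faces at y = +-49 mm; open at the long sides. Origin: centre of the underside, z up, y along the long side.
- card_tray: Place of the cork block: shallow card tray fixed to the table, 94 x 142 mm outside (long side y), inside 84 x 134 mm, floor 2 mm, rim 16 mm above the table. Origin: centre of the underside, z up.
- drying_rest: Place of the print panel, fixed: open plywood rest of two cross bars (96 mm along x, 18 wide, tops 16 mm up) at y = +-55 mm, 92 mm gap between, joined by a strip along y 18 mm wide, 6 high, with an upright peg (8 mm diameter, 10 mm above the bars) at x = +-43 mm on each bar. Origin: centre of the underside on the table, z up; the panel lies along y.
- stone: Bystander: dark grey pebble, about 40 x 42 x 19 mm, loose. Origin: centre of the underside.
- dropper: Bystander: small brown bottle with black cap, 33 mm diameter, 75 mm tall, loose, standing. Origin: centre of the underside.
Mind the look-alikes: they are no part of the job. Leave any blue look-alike of the drying_rest alone. What is shaped like the cradle but yellow is not meant.

How it is judged:
By the outcome, as a careful person would: the job done as asked, in the order asked, and still so for the second after the job is handed in, with the robot touching nothing.
It also fails if it takes over 106 s, if anything falls off the work surface, if the arm or the gripper's body presses on something with over 40 N, if the wrist force passes 120 N, or if a joint passes its speed limit or range.

## Working session

There is one attempt and no reset: what is moved stays moved. The work goes in short steps, Python scripts to look and compute and a tool call to move; the robot and the scene stay as the last step left them, time stands still between calls to the robot, and variables do not carry over. Pictures are saved under pics/ and viewed, at most 16 in all, crops included, and the job is handed in when it is done.

Besides the shell and the picture viewer there is one more tool, called after ">>>" as name(argument=value, ...) on one line, values as JSON. carry_out: Moves the arm, as the interface text tells. Its arguments: {"type":"object","properties":{"deltas":{"type":"array","items":{"type":"array","items":{"type":"number"}}},"force":{"type":"number"}},"required":["deltas"]}

```bash
mkdir -p pics; cat > h.py <<'E'
import numpy as np, cv2
from cell import robot, cams
def cap(name, save=None):
    d=cams.read_camera(name)
    np.savez('%s.npz'%name, **{k:np.array(v) for k,v in d.items()})
    if save: cv2.imwrite('pics/'+save, d['image'])
    return d
def load(name): return dict(np.load('%s.npz'%name))
def cloud(d):
    z=d['depth']; v,u=np.mgrid[0:z.shape[0],0:z.shape[1]]
    p=np.stack([(u-d['cx'])/d['fx']*z, -(v-d['cy'])/d['fy']*z, -z, np.ones_like(z)],-1)
    w=p@np.linalg.inv(d['world_to_cam']).T
    w=w[...,:3]; w[z==0]=np.nan
    return w
E
python3 - <<'E'
from h import *
for n in ('scene','top'):
    d=cap(n,n+'0.png'); print(n,d['fx'],d['cx'],d['cy'],d.keys()); print(np.linalg.inv(d['world_to_cam']).round(3))
print(robot.observe(), robot.nose_length)
E
```

```text
scene 415.2203159201526 322.3975320333757 195.7948244181693 dict_keys(['image', 'depth', 'fx', 'fy', 'cx', 'cy', 'world_to_cam'])
[[ 0.523  0.362 -0.771 -0.465]
 [-0.852  0.239 -0.466 -0.5  ]
 [ 0.016  0.901  0.433  0.562]
 [ 0.     0.     0.     1.   ]]
top 497.9428017406098 319.54875848791454 193.4159195690183 dict_keys(['image', 'depth', 'fx', 'fy', 'cx', 'cy', 'world_to_cam'])
[[-2.800e-02  9.810e-01 -1.930e-01  1.760e-01]
 [-1.000e+00 -3.000e-02 -8.000e-03  1.000e-03]
 [-1.400e-02  1.920e-01  9.810e-01  1.246e+00]
 [ 0.000e+00  0.000e+00  0.000e+00  1.000e+00]]
{'time': 0.1, 'qpos': array([-1.45300473e+00,  3.42668350e-01,  1.52490913e+00, -2.16067691e-05,
        1.27539641e+00, -1.46018600e-01]), 'qvel': array([-0.0006425 , -0.00270798, -0.0029826 , -0.00138621,  0.00221816,
       -0.00054388]), 'joint_efforts': array([ 1.88042235e-03, -4.32004094e+01, -2.44695389e+01,  7.18342303e-02,
        5.25869080e-02, -5.24531765e-05]), 'tool_pos': array([ 0.13686408, -0.50648745,  0.23411082]), 'tool_rot': array([-3.14022310e+00, -1.80529223e-04,  2.63816377e-01]), 'contact_force': array([-0.08276376,  0.17158392, -0.05639925]), 'torque': array([0.00404233, 0.0374646 , 0.00406442]), 'grip_force': 0.0, 'opening': 0.09221979951168356} 0.008
```

View pics/top0.png

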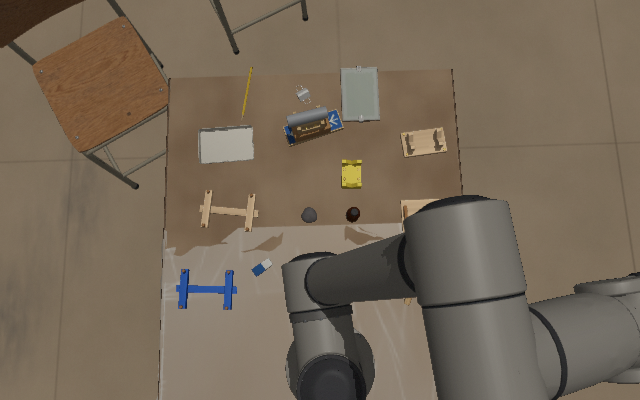

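View pics/scene0.png

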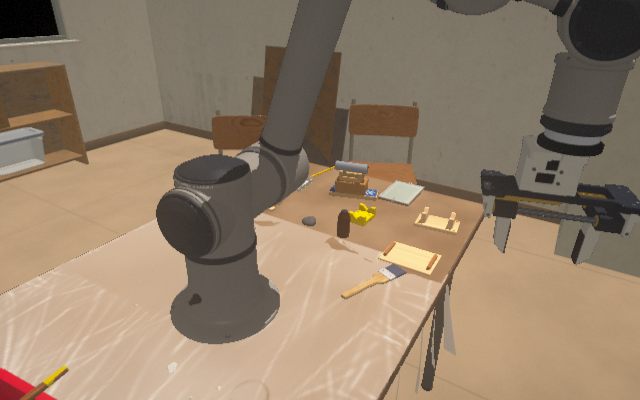

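The top view shows the pile at (313,124) with the bar on it at (307,117). The bar rack is at (424,141) and the cradle board at (420,210), half hidden by the arm. The card tray is at (227,145) and the wooden drying rest at (229,211).

Possible mix-ups:
- **Drying rest:** the blue rest at (207,289) is a look-alike. The wooden one at (229,211) is meant.
- **Cradle:** the yellow one at (351,174) is a look-alike. The brown one under the bar at (313,124) is meant.
- **Card tray:** the glass plate at (360,95) could be taken for it. The white tray at (227,145) is meant.

The pebble is at (309,215) and the bottle at (353,214).

```bash
python3 - <<'E'
from h import *
d=load('top'); W=cloud(d); im=d['image']
c=cv2.resize(im[70:240,165:465],(800,453),interpolation=cv2.INTER_CUBIC); cv2.imwrite('pics/crop1.png',c)
# table height
print('table z', [np.nanmedian(W[y:y+8,x:x+8,2]).round(4) for x,y in((270,170),(380,170),(190,180),(320,200))])
def rect(name,x0,x1,y0,y1,zl,zh,disp=True):
    w=W[y0:y1,x0:x1].reshape(-1,3); m=(w[:,2]>zl)&(w[:,2]<zh); p=w[m]
    if len(p)<5: print(name,'few');return
    r=cv2.minAreaRect((p[:,:2]*1000).astype(np.float32))
    (cx,cy),(a,b),t=r
    # yaw of long axis, expressed as y-axis direction
    yaw=t if b>a else t+90
    yaw=(yaw+90)%180-90
    print(name,len(p),'c',round(cx,1),round(cy,1),'size',round(min(a,b),1),round(max(a,b),1),'yaw(y long)',round(yaw,1),'z med',(np.median(p[:,2])*1000).round(1), 'mean',(p.mean(0)*1000).round(1))
rect('rack all',392,455,115,170,.006,.06); rect('rack posts',392,455,115,170,.025,.06)
rect('tray',190,262,118,170,.009,.03)
rect('rest',190,266,185,236,.009,.04)
rect('bar',270,350,95,155,.092,.13)
rect('cradle',270,350,95,155,.060,.092)
rect('cork',270,350,95,155,.035,.06)
rect('panel',270,350,95,155,.008,.02)
rect('yellow',335,368,155,195,.008,.05)
rect('stone',298,320,202,226,.006,.05)
rect('bottle',340,366,200,228,.03,.1)
rect('glass',335,385,60,128,.004,.1)
rect('board',392,440,190,226,.004,.03)
d=load('scene'); W=cloud(d)
rect('board s',370,450,236,280,.004,.03);rect('strip s',370,450,236,280,.0115,.03)
rect('rack s',410,470,200,240,.006,.06)
E
```

```text
table z [np.float64(0.0012), np.float64(0.0021), np.float64(0.0016), np.float64(0.0018)]
rack all 1248 c 546.4 -260.0 size 146.1 163.3 yaw(y long) -2.1 z med 13.0 mean [ 543.  -257.1   16.2]
rack posts 204 c 545.1 -259.1 size 44.6 85.5 yaw(y long) 6.3 z med 37.1 mean [ 544.3 -258.9   36.2]
tray 234 c 564.7 244.2 size 110.6 158.7 yaw(y long) 3.2 z med 13.9 mean [567.7 258.8  13.8]
rest 642 c 374.4 238.3 size 117.6 157.8 yaw(y long) -6.9 z med 16.4 mean [379.9 242.5  16.3]
bar 479 c 593.8 36.4 size 29.9 99.9 yaw(y long) 13.0 z med 103.1 mean [591.6  36.  102.7]
cradle 265 c 592.5 39.6 size 51.1 92.2 yaw(y long) 14.1 z med 68.6 mean [580.7  29.9  72.8]
cork 291 c 579.7 28.3 size 35.3 95.3 yaw(y long) 14.6 z med 51.5 mean [571.   28.6  50. ]
panel 674 c 606.0 33.1 size 155.9 208.3 yaw(y long) -2.0 z med 13.5 mean [609.1  -3.8  13.5]
yellow 553 c 466.1 -72.2 size 75.5 80.3 yaw(y long) 75.2 z med 16.8 mean [465.5 -69.8  18.7]
stone 209 c 369.5 38.1 size 47.9 55.7 yaw(y long) 88.4 z med 15.4 mean [364.2  38.9  14.9]
bottle 159 c 357.7 -67.8 size 30.0 31.4 yaw(y long) 2.5 z med 65.1 mean [356.4 -67.2  63.5]
glass 2315 c 674.2 -101.8 size 130.4 175.0 yaw(y long) 87.9 z med 10.5 mean [676.4 -98.8  10.4]
board 528 c 375.9 -229.4 size 89.9 120.9 yaw(y long) -1.8 z med 8.1 mean [ 381.6 -219.4    8.7]
board s 2079 c 359.2 -257.2 size 191.6 231.4 yaw(y long) 33.0 z med 9.1 mean [ 324.4 -247.2    8.8]
strip s 266 c 301.3 -252.6 size 114.4 168.6 yaw(y long) -88.7 z med 13.0 mean [ 306.2 -244.3   14.2]
rack s 668 c 593.4 -229.6 size 167.2 175.1 yaw(y long) -88.7 z med 13.8 mean [ 538.3 -257.9   17.7]
```

View pics/crop1.png

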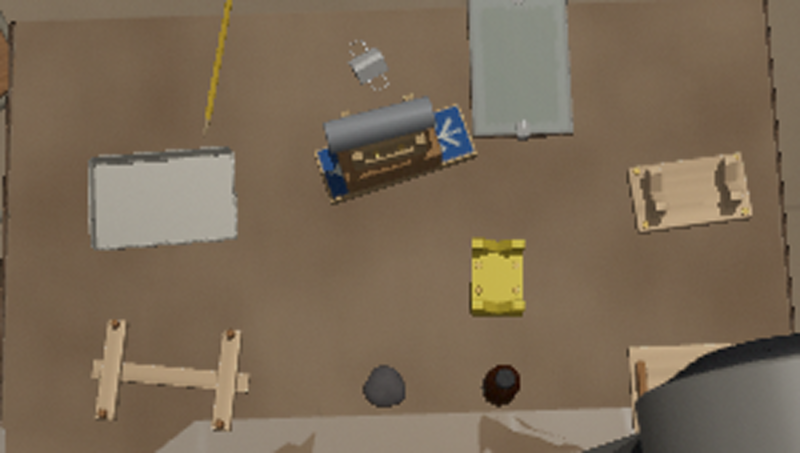

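The crop confirms the choice: the bar lies on the brown cradle, which sits on cork on the blue print panel. The wooden rack (crop 690,190), white tray (165,198) and wooden rest (170,375) are clear. Next I refine the pile's layer positions and start moving.

```bash
cat >> h.py <<'E'
def ext(W,box,c,yaw,zl,zh,name=''):
    x0,x1,y0,y1=box; w=W[y0:y1,x0:x1].reshape(-1,3); w=w[np.isfinite(w[:,0])&(w[:,2]>zl)&(w[:,2]<zh)]
    t=np.radians(yaw); q=(w[:,:2]-np.array(c)/1000)@np.array([[np.cos(t),-np.sin(t)],[np.sin(t),np.cos(t)]])*1000
    q=q[(abs(q[:,0])<90)&(abs(q[:,1])<110)]
    if len(q)<5: print(name,'few'); return
    print(name,len(q),'x',np.percentile(q[:,0],[1,99]).round(1),'y',np.percentile(q[:,1],[1,99]).round(1),'z',round(np.median(w[:,2])*1000,1))
E
python3 - <<'E'
from h import *
for n,b in(('top',(270,350,95,155)),('scene',(325,385,155,203))):
    W=cloud(load(n))
    for nm,zl,zh in(('bar',.094,.13),('cheek',.07,.086),('base',.06,.07),('cork',.049,.056),('corkside',.022,.046),('panel',.012,.0175)):
        ext(W,b,(593.8,36.4),13.3,zl,zh,n+' '+nm)
# colour: panel blue, cork
d=load('top'); W=cloud(d); hsv=cv2.cvtColor(d['image'],cv2.COLOR_BGR2HSV)
m=(hsv[...,0]>95)&(hsv[...,0]<125)&(hsv[...,1]>120); m[:95]=0;m[155:]=0;m[:,:270]=0;m[:,350:]=0
W2=W.copy(); W2[~m]=np.nan; ext(W2,(270,350,95,155),(593.8,36.4),13.3,.005,.03,'blue')
def rr(w):
    (cx,cy),(a,b),t=cv2.minAreaRect((w[:,:2]*1000).astype(np.float32)); y=(t if b>a else t+90); return round(cx,1),round(cy,1),round(a,1),round(b,1),round((y+90)%180-90,1)
print('blue',rr(W[m&(W[...,2]<.025)]))
for n,(x0,x1,y0,y1),zl,zh in(('tray',(192,260,122,168),.0105,.022),('rest',(195,262,186,234),.0125,.0225),('rackb',(395,452,122,162),.010,.016),('board',(398,440,196,226),.006,.02)):
    w=W[y0:y1,x0:x1].reshape(-1,3); w=w[(w[:,2]>zl)&(w[:,2]<zh)]; print(n,rr(w),len(w))
E
```

```text
top bar 467 x [-14.5  14.1] y [-48.7  48.8] z 103.3
top cheek 82 x [-24.9  25.4] y [-38.7  31.2] z 81.0
top base 151 x [-25.5  -6.5] y [-34.3  29.4] z 66.0
top cork 170 x [-33.3  -2. ] y [-51.5  41.7] z 52.6
top corkside 109 x [-33.5  -9.7] y [-51.5  46.5] z 35.1
top panel 357 x [-34.2  88.5] y [-107.2   62.2] z 14.8
scene bar 203 x [-16.2   6.7] y [-47.   51.4] z 102.2
scene cheek 94 x [-25.8  11. ] y [-46.8  44.9] z 81.3
scene base 149 x [-26.7  20.8] y [-35.7  33.1] z 67.4
scene cork 130 x [-33.3  25.4] y [-49.2  44.4] z 52.9
scene corkside 235 x [-34.7  17.9] y [-49.3  43. ] z 34.5
scene panel 184 x [-34.3  31.3] y [-100.9   63.5] z 15.6
blue 204 x [-29.8  24.4] y [-83.4  58.1] z 15.7
blue (594.5, 23.9, 47.6, 142.2, 17.6)
tray (556.1, 251.0, 94.6, 143.9, 3.0) 190
rest (381.3, 243.2, 129.0, 95.4, -7.0) 500
rackb (544.8, -259.0, 67.0, 112.1, 6.3) 659
board (386.7, -221.7, 59.6, 121.8, 33.0) 342
```

>>> carry_out(deltas=[[0,0,0,0,0,-0.118,1],[0,0,0,0,0,-0.118,1],[0,0,0,0,0,-0.118,1],[0,0,0,0,0,-0.118,1],[0,0,0,0,0,-0.118,1],[0,0,0,0,0,-0.118,1],[0,0,0,0,0,-0.118,1],[0,0,0,0,0,-0.118,1]], force=30)

```text
time: 0.77
tool_pos: [0.1369, -0.5066, 0.2343]
tool_rot: [-3.141, -0.001, 1.214]
contact_force: [-0.4, -0.0, -0.0]
opening: 0.0918
grip_force: 0.0
```

>>> carry_out(deltas=[[0,0,0,0,0,-0.118,1],[0,0,0,0,0,-0.118,1],[0,0,0,0,0,-0.118,1],[0,0,0,0,0,-0.118,1],[0,0,0,0,0,-0.118,1],[0,0,0,0,0,0,1],[0,0,0,0,0,0,1],[0,0,0,0,0,0,1]])

```text
time: 1.43
tool_pos: [0.1369, -0.5067, 0.2345]
tool_rot: [3.142, -0.0, 1.794]
contact_force: [0.5, 0.0, 0.5]
opening: 0.0916
grip_force: 0.0
```

>>> carry_out(deltas=[[1.785,2.357,0,0,0,0,1],[1.785,2.357,0,0,0,0,1],[1.785,2.357,0,0,0,0,1],[1.785,2.357,0,0,0,0,1],[1.785,2.357,0,0,0,0,1],[1.785,2.357,0,0,0,0,1],[1.785,2.357,0,0,0,0,1],[1.785,2.357,0,0,0,0,1]])

```text
time: 2.1
tool_pos: [0.2892, -0.3241, 0.2348]
tool_rot: [3.141, 0.0, 1.795]
contact_force: [-0.2, -0.3, -0.1]
opening: 0.0916
grip_force: 0.0
```

>>> carry_out(deltas=[[1.785,2.357,0,0,0,0,1],[1.785,2.357,0,0,0,0,1],[1.785,2.357,0,0,0,0,1],[1.785,2.357,0,0,0,0,1],[1.785,2.357,0,0,0,0,1],[1.785,2.357,0,0,0,0,1],[1.785,2.357,0,0,0,0,1],[1.785,2.357,0,0,0,0,1]])

```text
time: 2.77
tool_pos: [0.4409, -0.1424, 0.2348]
tool_rot: [3.141, 0.0, 1.795]
contact_force: [-0.1, -0.5, -0.1]
opening: 0.0923
grip_force: 0.0
```

>>> carry_out(deltas=[[1.785,2.357,0,0,0,0,1],[1.785,2.357,0,0,0,0,1],[1.785,2.357,0,0,0,0,1],[1.785,2.357,0,0,0,0,1],[1.785,2.357,0.5,0,0,0,1],[1.785,2.357,1,0,0,0,1],[1.785,2.357,1,0,0,0,1],[1.785,2.357,1,0,0,0,1]])

```text
time: 3.43
tool_pos: [0.5924, 0.0392, 0.1992]
tool_rot: [3.141, 0.0, 1.795]
contact_force: [0.6, -0.7, 0.2]
opening: 0.0916
grip_force: 0.0
```

```bash
cat >> h.py <<'E'
def go(x,y,z,yaw_deg,n):
    "rows from the measured pose: turn first, then n equal shifts (cm, tool axes)"
    s=robot.observe(); p=s['tool_pos']*1000; psi=s['tool_rot'][2]; tgt=np.radians(yaw_deg)
    dd=(np.array([x,y,z])-p)
    c,si=np.cos(tgt),np.sin(tgt)
    print('at',p.round(1),np.degrees(psi).round(2),'tilt',s['tool_rot'][:2].round(4),'turn z',round(psi-tgt,4),'per row',((np.array([c*dd[0]+si*dd[1], si*dd[0]-c*dd[1], -dd[2]])/10/n).round(3)),'t',round(s['time'],2))
E
python3 - <<'E'
from h import *
go(593.8,36.4,80,103,1)
d=cap('top'); W=cloud(d)
cv2.imwrite('pics/t1.png',cv2.resize(d['image'][100:300,180:470],(798,550)))
def rr(w):
    (cx,cy),(a,b),t=cv2.minAreaRect((w[:,:2]*1000).astype(np.float32)); y=(t if b>a else t+90); return round(cx,1),round(cy,1),round(a,1),round(b,1),round((y+90)%180-90,1)
for zl,zh in((.0055,.03),(.0125,.03)):
    w=W[188:260,395:455].reshape(-1,3); w=w[(w[:,2]>zl)&(w[:,2]<zh)]; print(rr(w),len(w))
E
```

```text
at [592.4  39.2 199.2] 102.86 tilt [3.1415e+00 2.0000e-04] turn z -0.0025 per row [-0.303  0.07  11.922] t 3.43
(334.9, -248.9, 147.6, 184.2, 85.8) 2454
(319.2, -256.4, 145.4, 121.2, -88.3) 374
```

>>> carry_out(deltas=[[-0.3,0.07,1.0,0,0,0,1],[0,0,1.8,0,0,0,1],[0,0,2.0,0,0,0,1],[0,0,2.0,0,0,0,1],[0,0,1.8,0,0,0,1],[0,0,1.4,0,0,0,1],[0,0,1.2,0,0,0,1],[0,0,0.7,0,0,0,1]])

```text
time: 4.15
tool_pos: [0.5917, 0.034, 0.079]
tool_rot: [-3.139, -0.0, 1.795]
contact_force: [-0.3, -0.0, -0.0]
opening: 0.0918
grip_force: 0.0
```

>>> carry_out(deltas=[[0,0,0,0,0,0,0.5],[0,0,0,0,0,0,0.4],[0,0,0,0,0,0,0.3],[0,0,0,0,0,0,0.2],[0,0,0,0,0,0,0.2],[0,0,0,0,0,0,0.2],[0,0,0,0,0,0,0.2],[0,0,0,0,0,0,0.2]])

```text
time: 4.82
tool_pos: [0.5931, 0.0352, 0.0809]
tool_rot: [3.141, 0.0, 1.798]
contact_force: [-0.0, -0.4, 0.8]
opening: 0.0429
grip_force: 0.0
```

View pics/t1.png

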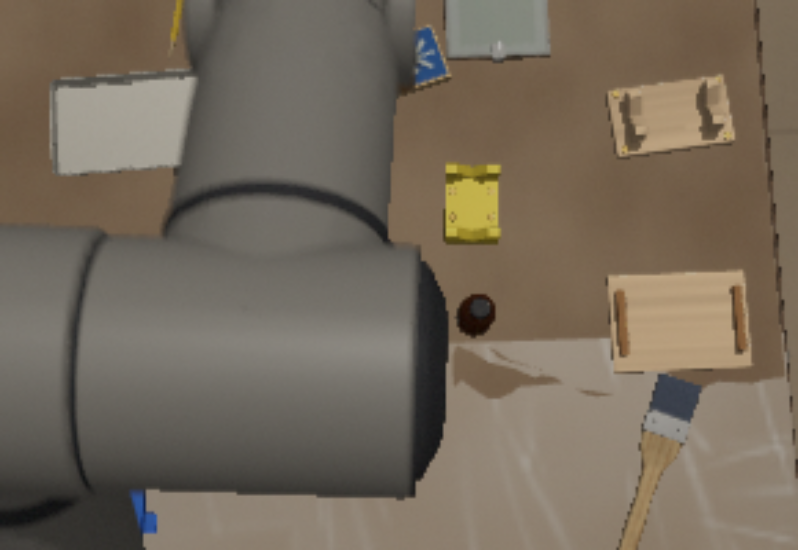

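The view shows the board fully at crop (680,320), with brown strips at (622,322) and (740,320). The brush lies just off its edge at (678,390). Next I finish closing on the bar.

>>> carry_out(deltas=[[0,0,0,0,0,0,0.1],[0,0,0,0,0,0,0.1],[0,0,0,0,0,0,0.1],[0,0,0,0,0,0,0.1],[0,0,0,0,0,0,0.1],[0,0,0,0,0,0,0.1],[0,0,0,0,0,0,0.1],[0,0,0,0,0,0,0.1]])

```text
time: 5.48
tool_pos: [0.5934, 0.035, 0.081]
tool_rot: [3.141, 0.0, 1.798]
contact_force: [2.2, -0.5, 2.8]
opening: 0.029
grip_force: 30.0
```

```bash
cat >> h.py <<'E'
def rr(w):
    (cx,cy),(a,b),t=cv2.minAreaRect((w[:,:2]*1000).astype(np.float32)); y=(t if b>a else t+90); return round(cx,1),round(cy,1),round(a,1),round(b,1),round((y+90)%180-90,1)
E
python3 - <<'E'
from h import *
d=load('top'); W=cloud(d)
from scipy.ndimage import label
m=(W[...,2]>.006)&(W[...,2]<.025); m[:194]=0; m[242:]=0; m[:,:394]=0; m[:,458:]=0
L,n=label(m); k=np.argmax(np.bincount(L.ravel())[1:])+1
hsv=cv2.cvtColor(d['image'],cv2.COLOR_BGR2HSV)
w=W[L==k]; print(rr(w),len(w), np.median(w[:,2]))
m2=m&(W[...,2]>.0125)
w=W[m2]; print('strips',rr(w),len(w))
# lookahead
go(593.8,36.4,80,103,1)
E
```

```text
(351.0, -252.6, 135.4, 94.5, -0.0) 1630 0.009633994612558983
strips (340.5, -255.7, 102.6, 121.2, 1.7) 282
at [593.4  35.   81. ] 103.01 tilt [3.1407e+00 4.0000e-04] turn z 0.0001 per row [0.124 0.073 0.1  ] t 5.48
```

>>> carry_out(deltas=[[0,0,-0.5,0,0,0,0.1],[0,0,-1,0,0,0,0.1],[0,0,-1,0,0,0,0.1],[0,0,-1.2,0,0,0,0.1],[0,0,-1.2,0,0,0,0.1],[0,0,-1.2,0,0,0,0.1],[0,0,-1.2,0,0,0.057,0.1],[0,0,-0.7,0,0,0.06,0.1]])

```text
time: 6.15
tool_pos: [0.5932, 0.0351, 0.1628]
tool_rot: [3.14, 0.0, 1.678]
contact_force: [-0.2, -0.4, -4.3]
opening: 0.0294
grip_force: 30.0
```

>>> carry_out(deltas=[[-1,-0.28,0,0,0,0,0.1],[-1.8,-0.504,0,0,0,0,0.1],[-2.4,-0.672,0,0,0,0,0.1],[-2.4,-0.672,0,0,0,0,0.1],[-2.4,-0.672,0,0,0,0,0.1],[-2.4,-0.672,0,0,0,0,0.1],[-2.4,-0.672,0,0,0,0,0.1],[-2.4,-0.672,0,0,0,0,0.1]])

```text
time: 6.82
tool_pos: [0.5629, -0.1428, 0.1605]
tool_rot: [-3.14, -0.0, 1.683]
contact_force: [0.8, 0.2, -2.8]
opening: 0.0291
grip_force: 30.0
```

>>> carry_out(deltas=[[-2.4,-0.672,0,0,0,0,0.1],[-2.4,-0.672,0,0,0,0,0.1],[-2.4,-0.672,0,0,0,0,0.1],[-1.7,-0.476,0,0,0,0,0.1],[-1.1,-0.308,0,0,0,0,0.1],[-0.62,-0.17,0,0,0,0,0.1],[0,0,0,0,0,0,0.1],[0,0,0,0,0,0,0.1]])

```text
time: 7.48
tool_pos: [0.546, -0.2495, 0.1605]
tool_rot: [-3.141, -0.001, 1.681]
contact_force: [0.1, -0.7, -2.3]
opening: 0.0293
grip_force: 30.0
```

```bash
python3 - <<'E'
from h import *
go(544.9,-260.3,60,96.3,1)
for n in('top','scene'):
    d=cap(n); 
    if n=='top': cv2.imwrite('pics/t2.png',cv2.resize(d['image'][60:260,170:470],(798,532)))
    else: cv2.imwrite('pics/s2.png',cv2.resize(d['image'][120:320,300:560],(780,600)))
print(robot.observe()['opening'])
d=load('top'); W=cloud(d)
for nm,zl,zh,c,yaw in(('cheek',.075,.09,(593,33),13.3),('base',.062,.07,(593,33),13.3),('cork',.049,.056,(593,33),13.3)): ext(W,(265,355,90,160),c,yaw,zl,zh,nm)
E
```

```text
at [ 546.  -249.5  160.5] 96.32 tilt [-3.1412e+00 -8.0000e-04] turn z 0.0004 per row [-1.065 -0.226 10.053] t 7.48
0.02948157120006874
cheek 62 x [-25.   24.2] y [-35.5 -25.3] z 82.4
base 113 x [-9.9 24.1] y [-32.4   9.1] z 66.9
cork 83 x [-27.6  30.6] y [-48.7 -33.1] z 52.3
```

View pics/t2.png

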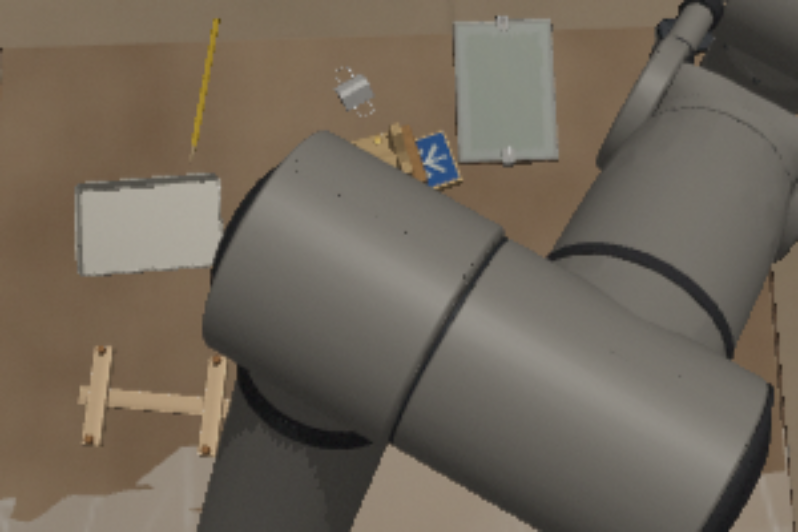

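View pics/s2.png

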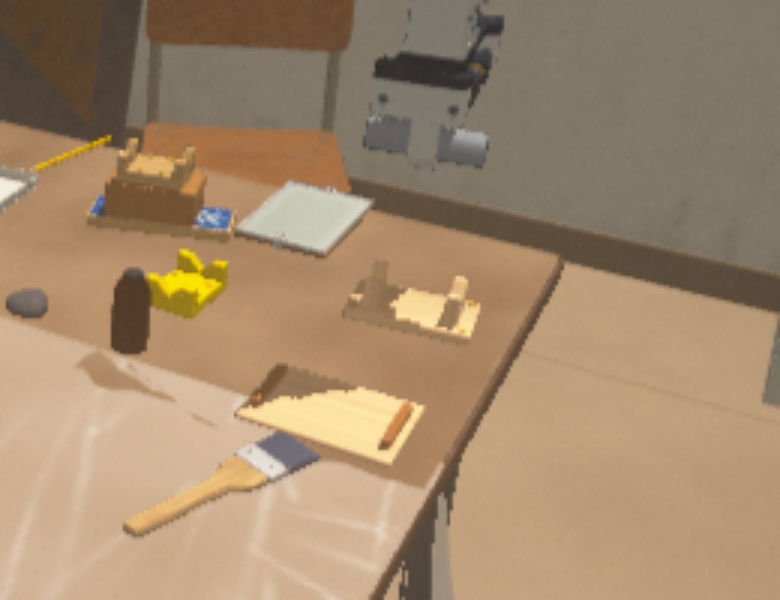

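The top view shows the pile in place at crop (410,150), the arm over the board side, and the tray and rest undisturbed. The scene crop shows the bar held level at (428,140) above the rack at (410,300). Next I measure the bar's offset in the grip.

```bash
python3 - <<'E'
from h import *
W=cloud(load('scene')); 
ext(W,(418,468,150,180),(546,-249.5),6.3,.14,.19,'held bar')
go(544.9,-260.3,60,96.3,1)
from scipy.ndimage import label
# board, rack in scene view (full px)
ext(W,(410,465,203,236),(544.8,-259),6.3,.02,.05,'rack posts')
ext(W,(410,465,203,236),(544.8,-259),6.3,.006,.05,'rack')
# board in top cam of earlier; scene now
hsv=cv2.cvtColor(load('scene')['image'],cv2.COLOR_BGR2HSV)
b=W[240:276,376:445].reshape(-1,3); 
b=b[(b[:,2]>.006)&(b[:,2]<.02)&(b[:,0]>.30)&(b[:,0]<.45)&(b[:,1]<-.18)]; print(rr(b),len(b),np.median(b[:,2]))
E
```

```text
held bar 468 x [-35.1   3.6] y [-45.3  53.2] z 176.8
at [ 546.3 -248.8  160.7] 96.38 tilt [-3.1414e+00 -5.0000e-04] turn z 0.0014 per row [-1.124 -0.267 10.069] t 7.58
rack posts 152 x [-24.4  21.6] y [-39.2  44.9] z 35.3
rack 653 x [-34.1  32.3] y [-52.3  56.9] z 13.9
(351.3, -259.4, 97.2, 153.4, 2.0) 1196 0.009364747102375504
```

>>> carry_out(deltas=[[-0.6,-0.15,0,0,0,0,0.1],[-0.52,-0.1,0.5,0,0,0,0.1],[0,0,1.5,0,0,0,0.1],[0,0,2,0,0,0,0.1],[0,0,2,0,0,0,0.1],[0,0,2,0,0,0,0.1],[0,0,1.3,0,0,0,0.1],[0,0,0.7,0,0,0,0.1]])

```text
time: 8.25
tool_pos: [0.544, -0.2609, 0.0583]
tool_rot: [-3.139, -0.002, 1.681]
contact_force: [0.6, 0.6, -2.9]
opening: 0.0292
grip_force: 30.0
```

```bash
python3 - <<'E'
from h import *
d=cap('scene'); W=cloud(d)
go(544.9,-260.3,41,96.3,1)
ext(W,(400,475,185,240),(544.8,-259),6.3,.068,.1,'bar')
ext(W,(400,475,185,240),(544.8,-259),6.3,.006,.02,'rack base')
E
```

```text
at [ 543.8 -260.8   57.9] 96.32 tilt [-3.1383e+00 -2.4000e-03] turn z 0.0003 per row [0.037 0.116 1.687] t 8.3
bar 270 x [-38.1   1.3] y [-47.5  51. ] z 77.2
rack base 514 x [-34.   79.5] y [-52.8 105.6] z 12.6
```

>>> carry_out(deltas=[[0.07,0.05,0.3,0,0,0,0.1],[0,0,0.4,0,0,0,0.1],[0,0,0.4,0,0,0,0.1],[0,0,0.3,0,0,0,0.1],[0,0,0.2,0,0,0,0.1],[0,0,0.1,0,0,0,0.1],[0,0,0,0,0,0,0.1],[0,0,0,0,0,0,0.1]])

```text
time: 8.97
tool_pos: [0.5454, -0.2607, 0.0439]
tool_rot: [3.141, 0.0, 1.681]
contact_force: [-0.7, -0.9, -2.4]
opening: 0.0293
grip_force: 30.0
```

>>> carry_out(deltas=[[0,0,0.1,0,0,0,0.1],[0,0,0.1,0,0,0,0.1],[0,0,0.1,0,0,0,0.1],[0,0,0.1,0,0,0,0.1],[0,0,0.05,0,0,0,0.1],[0,0,0,0,0,0,0.1],[0,0,0,0,0,0,0.1],[0,0,0,0,0,0,0.1]])

```text
time: 9.63
tool_pos: [0.5458, -0.2608, 0.0395]
tool_rot: [3.141, 0.001, 1.681]
contact_force: [2.1, -0.2, -0.5]
opening: 0.0291
grip_force: 30.0
```

>>> carry_out(deltas=[[0,0,0,0,0,0,0.4],[0,0,0,0,0,0,0.5],[0,0,0,0,0,0,0.6],[0,0,0,0,0,0,0.6],[0,0,0,0,0,0,0.6],[0,0,0,0,0,0,0.6],[0,0,0,0,0,0,0.6],[0,0,0,0,0,0,0.6]])

```text
time: 10.3
tool_pos: [0.5453, -0.2606, 0.0392]
tool_rot: [-3.142, 0.0, 1.681]
contact_force: [0.3, 0.6, -0.2]
opening: 0.0552
grip_force: 0.0
```

>>> carry_out(deltas=[[0,0,-0.5,0,0,0,0.8],[0,0,-1,0,0,0,1],[0,0,-2,0,0,0,1],[0,0,-2.5,0,0,0,1],[0,0,-2.5,0,0,0,1],[0,0,-2,0,0,0,1],[0,0,-1.5,0,0,0,1],[0,0,0,0,0,0,1]])

```text
time: 10.97
tool_pos: [0.547, -0.2617, 0.164]
tool_rot: [3.135, 0.005, 1.681]
contact_force: [0.4, 0.3, 0.5]
opening: 0.0915
grip_force: 0.0
```

```bash
python3 - <<'E'
from h import *
d=cap('scene'); W=cloud(d)
c=(544.8,-259)
ext(W,(400,475,195,240),c,6.3,.052,.075,'bar')
ext(W,(400,475,203,240),c,6.3,.008,.016,'rack base')
go(c[0],c[1],150,96.3,1)
# cradle pose from scene view, now free
for nm,zl,zh in(('cheek',.076,.09),('base',.063,.07),('cork',.0495,.056),('corkall',.02,.056),('panel',.012,.018)): ext(W,(325,385,160,203),(593,33),13.3,zl,zh,nm)
E
```

```text
bar 282 x [-15.5   8.1] y [-47.2  51. ] z 60.6
rack base 454 x [-34.3  34.9] y [-52.2  58.8] z 13.4
at [ 546.2 -261.2  161.7] 96.31 tilt [3.1379e+00 3.1000e-03] turn z 0.0001 per row [ 0.232 -0.119  1.169] t 11.02
cheek 65 x [-25.9  23.3] y [-32.2  37.8] z 80.7
base 131 x [-27.5  23.9] y [-32.7  34.3] z 67.7
cork 117 x [-31.9  28.5] y [-46.1  47.3] z 53.3
corkall 409 x [-32.8  26.3] y [-46.2  46.6] z 40.7
panel 191 x [-35.2  28.9] y [-100.5   67.6] z 15.5
```

>>> carry_out(deltas=[[0,0,0,0,0,-0.122,1],[1,0.411,0,0,0,0,1],[2,0.822,0,0,0,0,1],[2.5,1.027,0,0,0,0,1],[2.5,1.027,0,0,0,0,1],[2.5,1.027,0,0,0,0,1],[2.5,1.027,0,0,0,0,1],[2.5,1.027,0,0,0,0,1]])

```text
time: 11.68
tool_pos: [0.571, -0.0929, 0.1581]
tool_rot: [-3.14, -0.001, 1.799]
contact_force: [0.3, -0.6, 0.2]
opening: 0.0913
grip_force: 0.0
```

>>> carry_out(deltas=[[2.5,1.027,0,0,0,0,1],[2.5,1.027,0,0,0,0,1],[2.5,1.027,0,0,0,0,1],[2,0.822,0.5,0,0,0,1],[1.5,0.616,1,0,0,0,1],[1.05,0.43,1,0,0,0,1],[0,0,1,0,0,0,1],[0,0,0,0,0,0,1]])

```text
time: 12.35
tool_pos: [0.5903, 0.0339, 0.1211]
tool_rot: [-3.136, -0.001, 1.803]
contact_force: [-0.0, -1.0, -0.9]
opening: 0.0916
grip_force: 0.0
```

```bash
python3 - <<'E'
from h import *
go(593,33,63,103.3,1)
d=cap('scene','s3.png'); W=cloud(d)
d=cap('top'); W=cloud(d); hsv=cv2.cvtColor(d['image'],cv2.COLOR_BGR2HSV)
# board pose from top now
from scipy.ndimage import label
m=(W[...,2]>.0055)&(W[...,2]<.02); m[:194]=0; m[240:]=0; m[:,:394]=0; m[:,458:]=0
m&=~((hsv[...,2]<90))
L,n=label(m); k=np.argmax(np.bincount(L.ravel())[1:])+1
w=W[L==k]; print('board',rr(w),len(w)); ext(W,(394,458,194,240),(351,-253),0,.0055,.02,'all')
for a in range(-74,75,12):
    q=w[abs(w[:,1]*1000+253-a)<3]
    if len(q)>4: print(a, np.percentile(q[:,0]*1000,[1,99]).round(1),end=' ')
print()
for a in range(300,410,12):
    q=w[abs(w[:,0]*1000-a)<3]
    if len(q)>4: print(a, np.percentile(q[:,1]*1000,[1,99]).round(1),end=' ')
E
```

```text
at [590.3  33.9 121.1] 103.28 tilt [-3.1363e+00 -1.2000e-03] turn z -0.0003 per row [-0.153  0.239  5.807] t 12.35
board (349.2, -257.9, 99.1, 141.9, 3.5) 1656
all 1867 x [-54.7  45.8] y [-71.7  76.4] z 9.2
-74 [333.  338.2] -62 [304.8 395.7] -50 [303.9 396.9] -38 [308.2 393.1] -26 [309.3 395.2] -14 [307.1 395.9] -2 [309.2 396.2] 10 [305.7 396.6] 22 [308.3 394.1] 34 [310.1 394.5] 46 [296.8 395.1] 58 [298.9 393.4] 
300 [-207.8 -190.9] 312 [-311.7 -191.4] 324 [-315.8 -193.8] 336 [-327.9 -192.7] 348 [-314.7 -193.4] 360 [-317.3 -195.8] 372 [-314.5 -191.9] 384 [-315.8 -192.8] 396 [-315.7 -193.3]
```

>>> carry_out(deltas=[[-0.1,0.15,0.4,0,0,0,1],[-0.05,0.06,0.8,0,0,0,1],[0,0,1,0,0,0,1],[0,0,1,0,0,0,1],[0,0,0.8,0,0,0,1],[0,0,0.5,0,0,0,1],[0,0,0.3,0,0,0,1],[0,0,0,0,0,0,1]])

```text
time: 13.12
tool_pos: [0.5941, 0.0326, 0.0753]
tool_rot: [-3.14, -0.0, 1.803]
contact_force: [-0.4, -0.2, 0.2]
opening: 0.0921
grip_force: 0.0
```

>>> carry_out(deltas=[[0,0,0.3,0,0,0,1],[0,0,0.3,0,0,0,1],[0,0,0.2,0,0,0,1],[0,0,0.1,0,0,0,1],[0,0,0.1,0,0,0,1],[0,0,0,0,0,0,0.8],[0,0,0,0,0,0,0.7],[0,0,0,0,0,0,0.6]], force=15)

```text
time: 13.78
tool_pos: [0.5946, 0.0325, 0.0663]
tool_rot: [3.141, 0.0, 1.803]
contact_force: [-1.0, -0.6, 0.7]
opening: 0.0764
grip_force: 0.0
```

>>> carry_out(deltas=[[0,-0.1,0.1,0,0,0,0.6],[0,0,0.1,0,0,0,0.6],[0,0,0.1,0,0,0,0.6],[0,0,0.03,0,0,0,0.6],[0,0,0,0,0,0,0.5],[0,0,0,0,0,0,0.4],[0,0,0,0,0,0,0.4],[0,0,0,0,0,0,0.4]])

```text
time: 14.45
tool_pos: [0.5935, 0.0323, 0.0628]
tool_rot: [-3.141, 0.0, 1.803]
contact_force: [-0.4, 0.5, -0.3]
opening: 0.0498
grip_force: 15.0
```

>>> carry_out(deltas=[[0,0,0,0,0,0,0.4],[0,0,0,0,0,0,0.4],[0,0,0,0,0,0,0.4],[0,0,0,0,0,0,0.4],[0,0,0,0,0,0,0.4],[0,0,0,0,0,0,0.4],[0,0,0,0,0,0,0.4],[0,0,0,0,0,0,0.4]])

```text
time: 15.12
tool_pos: [0.5935, 0.0323, 0.0629]
tool_rot: [-3.142, 0.0, 1.803]
contact_force: [-0.1, -0.0, -1.5]
opening: 0.0496
grip_force: 15.0
```

>>> carry_out(deltas=[[0,0,-0.3,0,0,0,0.4],[0,0,-0.7,0,0,0,0.4],[0,0,-1.2,0,0,0,0.4],[0,0,-1.5,0,0,0,0.4],[0,0,-1.5,0,0,0,0.4],[0,0,-1.5,0,0,0,0.4],[0,0,-1.2,0,0,0,0.4],[0,0,-0.7,0,0,0,0.4]])

```text
time: 15.78
tool_pos: [0.5943, 0.0323, 0.1513]
tool_rot: [3.139, 0.001, 1.803]
contact_force: [1.1, 0.3, -1.8]
opening: 0.0502
grip_force: 15.0
```

```bash
cat >> h.py <<'E'
def plane(d,uv,z):
    "pixels to world at height z"
    uv=np.asarray(uv,float); M=np.linalg.inv(d['world_to_cam'])
    r=np.stack([(uv[:,0]-d['cx'])/d['fx'],-(uv[:,1]-d['cy'])/d['fy'],-np.ones(len(uv))],-1)@M[:3,:3].T
    s=(z-M[2,3])/r[:,2]; return M[:3,3]+s[:,None]*r
def dump(d,box,f,name):
    x0,x1,y0,y1=box; cv2.imwrite('pics/'+name,cv2.resize(d['image'][y0:y1,x0:x1],None,fx=f,fy=f,interpolation=cv2.INTER_CUBIC))
E
python3 - <<'E'
from h import *
d=cap('top'); im=d['image']; hsv=cv2.cvtColor(im,cv2.COLOR_BGR2HSV)
dump(d,(385,465,185,250),9,'board.png')
print(robot.observe()['opening'])
E
```

```text
0.04968546683658994
```

View pics/board.png

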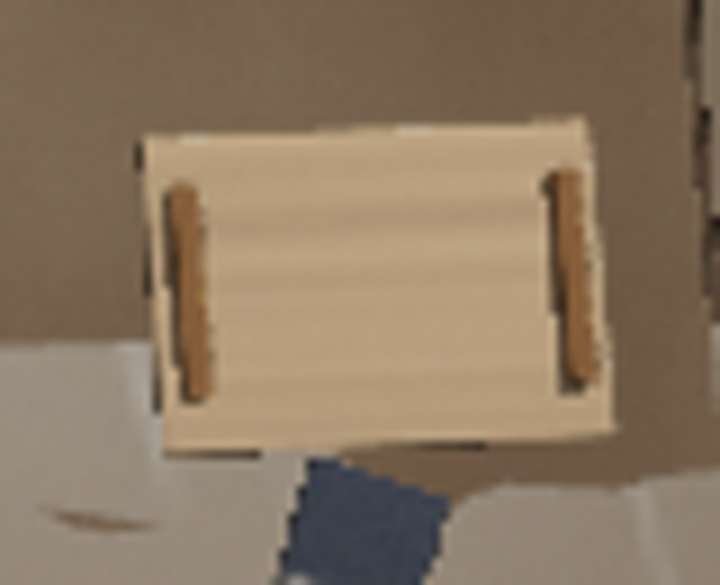

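The crop shows the board with corners at (147,135), (583,122), (612,430) and (167,452). Its two orange strips are at (190,292) and (575,278).

```bash
python3 - <<'E'
from h import *
d=load('top')
f=lambda uv:(np.array(uv)+.5)/9-.5+[385,185]
P=plane(d,f([(147,135),(583,122),(612,430),(167,452)]),.008)[:,:2]*1000
print(P.round(1),P.mean(0)); L=(P[0]+P[3])/2-(P[1]+P[2])/2; print(np.linalg.norm(L),np.degrees(np.arctan2(-L[0],L[1])))
X=(P[0]+P[1])/2-(P[2]+P[3])/2; print(np.linalg.norm(X),np.degrees(np.arctan2(X[1],X[0])))
S=plane(d,f([(190,292),(575,278)]),.016)[:,:2]*1000; print(S.round(1),S.mean(0)); L=S[0]-S[1]; print(np.linalg.norm(L),np.degrees(np.arctan2(-L[0],L[1])))
m=P.mean(0)
go(351,-254,60,94,1)
E
```

```text
[[ 396.6 -193.4]
 [ 396.6 -315.4]
 [ 309.9 -316.6]
 [ 307.5 -193.5]] [ 352.64231687 -254.71568318]
122.53466715458723 0.5494551514378591
87.90875990452625 0.4545618750468924
[[ 350.8 -201.3]
 [ 351.4 -307.7]] [ 351.08868193 -254.50893697]
106.37565057584025 0.3628772061634781
at [594.7  32.3 152. ] 103.3 tilt [3.1374e+00 1.4000e-03] turn z 0.1623 per row [-26.856 -26.307   9.197] t 15.83
```

>>> carry_out(deltas=[[0,0,0,0,0,0.112,0.4],[0,0,0,0,0,0.113,0.4],[-0.857,-0.735,0,0,0,0,0.4],[-1.715,-1.47,0,0,0,0,0.4],[-2.43,-2.083,0,0,0,0,0.4],[-2.43,-2.083,0,0,0,0,0.4],[-2.43,-2.083,0,0,0,0,0.4],[-2.43,-2.083,0,0,0,0,0.4]])

```text
time: 16.5
tool_pos: [0.487, -0.0925, 0.1485]
tool_rot: [-3.141, 0.0, 1.582]
contact_force: [0.2, -0.2, -0.8]
opening: 0.05
grip_force: 15.0
```

>>> carry_out(deltas=[[-2.43,-2.083,0,0,0,0,0.4],[-2.43,-2.083,0,0,0,0,0.4],[-2.43,-2.083,0,0,0,0,0.4],[-2.43,-2.083,0,0,0,0,0.4],[-2.43,-2.083,0,0,0,0,0.4],[-2.0,-1.715,0.5,0,0,0,0.4],[-1.286,-1.1,1,0,0,0,0.4],[-0.857,-0.735,1,0,0,0,0.4]])

```text
time: 17.17
tool_pos: [0.3486, -0.2567, 0.1238]
tool_rot: [3.142, 0.001, 1.58]
contact_force: [-0.7, 0.1, -0.6]
opening: 0.0498
grip_force: 15.0
```

>>> carry_out(deltas=[[0,0,1.5,0,0,0,0.4],[0,0,1.5,0,0,0,0.4],[0,0,1.5,0,0,0,0.4],[0,0,1.5,0,0,0,0.4],[0,0,1,0,0,0,0.4],[0,0,0.5,0,0,0,0.4],[0,0,0,0,0,0,0.4],[0,0,0,0,0,0,0.4]])

```text
time: 17.83
tool_pos: [0.3503, -0.2553, 0.0491]
tool_rot: [-3.141, -0.0, 1.579]
contact_force: [-0.5, -0.3, -1.4]
opening: 0.0497
grip_force: 15.0
```

```bash
python3 - <<'E'
from h import *
go(351.6,-255.2,19,90.4,1); print(robot.observe()['opening'])
d=cap('scene'); dump(d,(360,470,190,290),6,'s4.png')
E
```

```text
at [ 350.3 -255.3   49.1] 90.48 tilt [-3.1414e+00 -1.0000e-04] turn z 0.0014 per row [0.01  0.134 3.007] t 17.83
0.049714086443681464
```

View pics/s4.png

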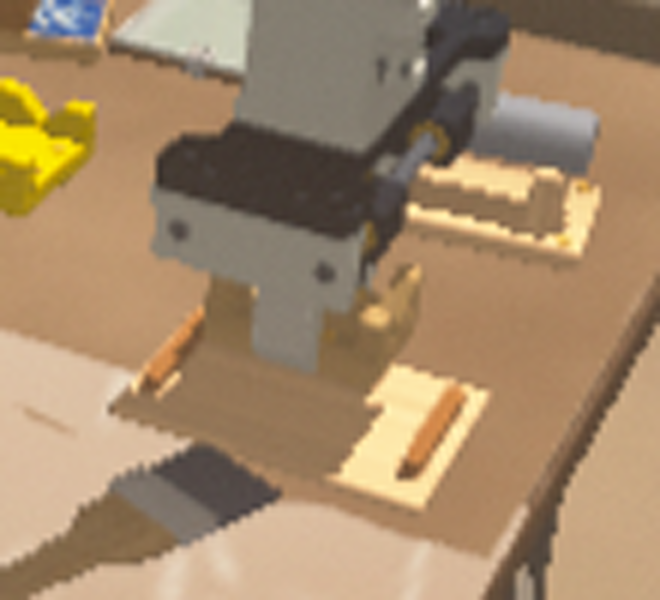

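The cradle is held at crop (300,330) above the board between the strips at (175,345) and (435,430). The bar lies in its rack behind it at (545,130).

>>> carry_out(deltas=[[0,0.1,0.4,0,0,0,0.4],[0,0.03,0.6,0,0,0,0.4],[0,0,0.6,0,0,0,0.4],[0,0,0.5,0,0,0,0.4],[0,0,0.4,0,0,0,0.4],[0,0,0.2,0,0,0,0.4],[0,0,0.1,0,0,0,0.4],[0,0,0,0,0,0,0.4]])

```text
time: 18.55
tool_pos: [0.3518, -0.2552, 0.0207]
tool_rot: [-3.141, -0.0, 1.578]
contact_force: [0.0, -0.8, -0.1]
opening: 0.0499
grip_force: 15.0
```

>>> carry_out(deltas=[[0,0,0.1,0,0,0,0.4],[0,0,0.06,0,0,0,0.4],[0,0,0.05,0,0,0,0.4],[0,0,0,0,0,0,0.4],[0,0,0,0,0,0,0.4],[0,0,0,0,0,0,0.4],[0,0,0,0,0,0,0.4],[0,0,0,0,0,0,0.4]])

```text
time: 19.22
tool_pos: [0.3519, -0.2553, 0.0189]
tool_rot: [3.141, 0.0, 1.578]
contact_force: [0.1, 0.0, -1.5]
opening: 0.0497
grip_force: 15.0
```

>>> carry_out(deltas=[[0,0,0.05,0,0,0,0.4],[0,0,0,0,0,0,0.4],[0,0,0,0,0,0,0.6],[0,0,0,0,0,0,0.7],[0,0,0,0,0,0,0.8],[0,0,0,0,0,0,0.8],[0,0,0,0,0,0,0.8],[0,0,0,0,0,0,0.8]])

```text
time: 19.88
tool_pos: [0.3518, -0.2553, 0.0183]
tool_rot: [-3.142, 0.0, 1.578]
contact_force: [-0.9, -0.0, -0.5]
opening: 0.0731
grip_force: 0.0
```

>>> carry_out(deltas=[[0,0,-0.5,0,0,0,0.8],[0,0,-1,0,0,0,1],[0,0,-2,0,0,0,1],[0,0,-2.5,0,0,0,1],[0,0,-2.5,0,0,0,1],[0,0,-2.5,0,0,0,1],[0,0,-1.5,0,0,0,1],[0,0,-0.5,0,0,0,1]])

```text
time: 20.55
tool_pos: [0.3527, -0.2561, 0.151]
tool_rot: [3.138, 0.004, 1.578]
contact_force: [0.6, 0.0, -0.3]
opening: 0.0916
grip_force: 0.0
```

```bash
python3 - <<'E'
from h import *
go(593,32,100,103.6,1); print(robot.observe()['opening'])
d=cap('scene'); W=cloud(d)
ext(W,(360,450,220,285),(351.6,-254.5),0.4,.03,.05,'cheeks')
ext(W,(360,450,220,285),(351.6,-254.5),0.4,.0055,.012,'board')
for nm,zl,zh in(('corktop',.0495,.056),('corkall',.02,.056),('panel',.012,.018)): ext(W,(325,375,160,203),(593,33),13.3,zl,zh,nm)
d=cap('top'); W=cloud(d)
for nm,zl,zh in(('corktop',.0495,.056),('corkall',.02,.056),('panel',.012,.018)): ext(W,(265,350,90,160),(593,33),13.3,zl,zh,nm)
w=W[90:160,265:350].reshape(-1,3); print(rr(w[(w[:,2]>.0485)&(w[:,2]<.06)]))
E
```

```text
at [ 352.7 -256.1  151. ] 90.41 tilt [3.1382 0.0036] turn z -0.2303 per row [22.353 30.129  5.103] t 20.55
0.09163506823400751
cheeks 142 x [-27.6  22.3] y [-32.5  37.6] z 36.7
board 847 x [-87.2  42.2] y [-68.9 103.8] z 9.2
corktop 262 x [-32.5  31. ] y [-44.6  47.5] z 53.7
corkall 551 x [-32.8  30.9] y [-45.9  46.8] z 48.0
panel 156 x [-32.5  28.4] y [-74.7  66.7] z 15.8
corktop 708 x [-29.4  29.6] y [-47.7  45.1] z 52.7
corkall 941 x [-31.2  29.7] y [-48.9  46. ] z 51.9
panel 390 x [-32.4  74.3] y [-108.3   64.9] z 14.6
(593.0, 31.9, 60.6, 94.5, 16.0)
```

>>> carry_out(deltas=[[0,0,0,0,0,-0.088,1],[0,0,0,0,0,-0.088,1],[0,0,0,0,0,-0.087,1],[0.64,0.926,0,0,0,0,1],[1.28,1.851,0,0,0,0,1],[1.814,2.622,0,0,0,0,1],[1.814,2.622,0,0,0,0,1],[1.814,2.622,0,0,0,0,1]])

```text
time: 21.32
tool_pos: [0.4347, -0.1545, 0.1468]
tool_rot: [-3.139, -0.002, 1.84]
contact_force: [0.8, -0.9, 0.3]
opening: 0.0921
grip_force: 0.0
```

>>> carry_out(deltas=[[1.814,2.622,0,0,0,0,1],[1.814,2.622,0,0,0,0,1],[1.814,2.622,0,0,0,0,1],[1.814,2.622,0,0,0,0,1],[1.814,2.622,0,0,0,0,1],[1.814,2.622,0,0,0,0,1],[1.494,2.16,0.5,0,0,0,1],[0.96,1.388,1,0,0,0,1]])

```text
time: 21.98
tool_pos: [0.5863, 0.0264, 0.1321]
tool_rot: [3.141, -0.0, 1.842]
contact_force: [0.2, -0.5, 0.1]
opening: 0.0917
grip_force: 0.0
```

>>> carry_out(deltas=[[0.64,0.926,1,0,0,0,1],[0,0,1.5,0,0,0,1],[0,0,1.5,0,0,0,1],[0,0,1,0,0,0,1],[0,0,0.5,0,0,0,1],[0,0,0,0,0,0,1],[0,0,0,0,0,0,1],[0,0,0,0,0,0,1]])

```text
time: 22.65
tool_pos: [0.5927, 0.0324, 0.079]
tool_rot: [3.14, 0.001, 1.84]
contact_force: [0.2, 0.5, -0.1]
opening: 0.0922
grip_force: 0.0
```

```bash
python3 - <<'E'
from h import *
go(593,31.9,41,105.5,1)
d=cap('top'); W=cloud(d)
ext(W,(390,460,190,245),(351.6,-254.5),0.4,.03,.05,'cheeks')
w=W[190:245,390:460].reshape(-1,3); print('cradle',rr(w[(w[:,2]>.0195)&(w[:,2]<.05)]))
w=W[120:165,390:455].reshape(-1,3); print('bar',rr(w[(w[:,2]>.05)&(w[:,2]<.08)]))
dump(d,(385,465,115,245),4.6,'t5.png')
E
```

```text
at [592.7  32.4  79. ] 105.45 tilt [3.1404e+00 5.0000e-04] turn z -0.0009 per row [-0.058  0.019  3.8  ] t 22.65
cheeks 159 x [-25.5  23.2] y [-35.7  34.8] z 37.4
cradle (349.9, -254.6, 111.6, 55.2, -0.3)
bar (544.9, -259.2, 31.1, 99.8, 5.4)
```

View pics/t5.png

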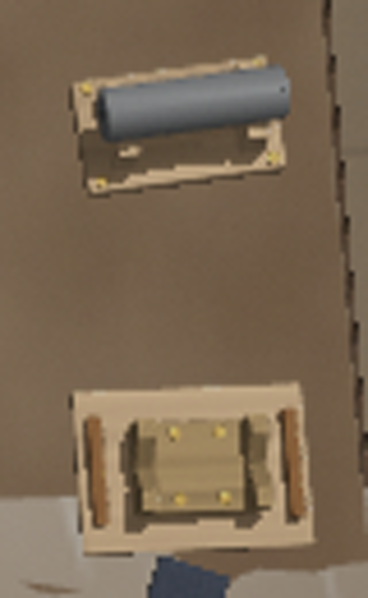

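The bar sits in its rack at crop (193,100) and the cradle sits square on its board at (200,465). Measured errors are about 1 mm. Next the cork.

>>> carry_out(deltas=[[0,0.02,0.5,0,0,0,1],[0,0,0.8,0,0,0,1],[0,0,0.9,0,0,0,1],[0,0,0.8,0,0,0,1],[0,0,0.5,0,0,0,0.9],[0,0,0.3,0,0,0,0.8],[0,0,0,0,0,0,0.7],[0,0,0,0,0,0,0.6]], force=12)

```text
time: 23.37
tool_pos: [0.5924, 0.0328, 0.0401]
tool_rot: [-3.141, -0.0, 1.841]
contact_force: [-0.0, -0.1, -0.2]
opening: 0.0698
grip_force: 0.0
```

>>> carry_out(deltas=[[0,0,0,0,0,0,0.6],[0,0,0,0,0,0,0.5],[0,0,0,0,0,0,0.5],[0,0,0,0,0,0,0.5],[0,0,0,0,0,0,0.5],[0,0,0,0,0,0,0.5],[0,0,0,0,0,0,0.5],[0,0,0,0,0,0,0.5]])

```text
time: 24.03
tool_pos: [0.5927, 0.0327, 0.0407]
tool_rot: [3.141, 0.0, 1.841]
contact_force: [0.5, -1.3, 2.5]
opening: 0.06
grip_force: 12.0
```

>>> carry_out(deltas=[[0,0,-0.3,0,0,0,0.5],[0,0,-0.7,0,0,0,0.5],[0,0,-1.2,0,0,0,0.5],[0,0,-1.5,0,0,0,0.5],[0,0,-1.5,0,0,0,0.5],[0,0,-1.2,0,0,0,0.5],[0,0,-0.8,0,0,0,0.5],[0,0,0,0,0,0,0.5]])

```text
time: 24.7
tool_pos: [0.5934, 0.0327, 0.1143]
tool_rot: [3.139, 0.001, 1.841]
contact_force: [0.0, 0.1, -1.1]
opening: 0.0596
grip_force: 12.0
```

```bash
python3 - <<'E'
from h import *
s=robot.observe(); print(s['opening'],s['grip_force'])
p=s['tool_pos']*1000
d=cap('scene'); W=cloud(d); yaw=np.degrees(s['tool_rot'][2])-90
ext(W,(325,385,120,190),(p[0],p[1]),yaw,.08,.13,'cork held')
ext(W,(325,385,160,210),(593,33),13.3,.011,.019,'panel')
go(556.1,251,100,93,1)
dump(d,(325,395,110,210),5.5,'s6.png')
E
```

```text
0.05960755529435109 11.999785602092743
cork held 524 x [-47.5  28.4] y [-45.5  48.4] z 116.7
panel 440 x [-33.1  38.7] y [-100.7   65.6] z 16.1
at [592.8  32.7 113.1] 105.47 tilt [3.1401e+00 6.0000e-04] turn z 0.2177 per row [21.988 -2.52   1.308] t 24.75
```

View pics/s6.png

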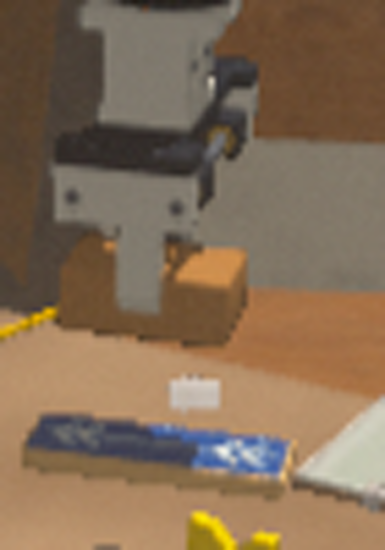

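The cork is lifted square in the grip at crop (150,290). The panel stays on the table at (160,455), print side up.

>>> carry_out(deltas=[[0,0,0,0,0,0.109,0.5],[0,0,0,0,0,0.109,0.5],[0.8,-0.09,0,0,0,0,0.5],[1.7,-0.19,0,0,0,0,0.5],[2.5,-0.285,0,0,0,0,0.5],[2.5,-0.285,0,0,0,0,0.5],[2.5,-0.285,0,0,0,0,0.5],[2.5,-0.285,0,0,0,0,0.5]])

```text
time: 25.42
tool_pos: [0.5708, 0.1584, 0.1114]
tool_rot: [-3.14, 0.0, 1.626]
contact_force: [0.1, 0.4, 0.1]
opening: 0.0598
grip_force: 12.0
```

>>> carry_out(deltas=[[2.5,-0.285,0,0,0,0,0.5],[2.5,-0.285,0,0,0,0,0.5],[2.0,-0.23,0,0,0,0,0.5],[1.4,-0.16,0.5,0,0,0,0.5],[0.8,-0.09,1,0,0,0,0.5],[0.37,-0.05,1,0,0,0,0.5],[0,0,1,0,0,0,0.5],[0,0,0.5,0,0,0,0.5]])

```text
time: 26.08
tool_pos: [0.5548, 0.2507, 0.0697]
tool_rot: [-3.138, 0.001, 1.623]
contact_force: [-0.7, -0.7, -0.5]
opening: 0.0602
grip_force: 12.0
```

>>> carry_out(deltas=[[0,0,0.5,0,0,0,0.5],[0,0,0.5,0,0,0,0.5],[0,0,0,0,0,0,0.5],[0,0,0,0,0,0,0.5],[0,0,0,0,0,0,0.5],[0,0,0,0,0,0,0.5],[0,0,0,0,0,0,0.5],[0,0,0,0,0,0,0.5]])

```text
time: 26.75
tool_pos: [0.556, 0.2519, 0.0626]
tool_rot: [3.141, -0.0, 1.623]
contact_force: [-1.0, -0.1, -1.6]
opening: 0.06
grip_force: 12.0
```

```bash
python3 - <<'E'
from h import *
go(556.1,251.8,29,93,1); print(robot.observe()['opening'])
d=cap('top'); W=cloud(d); dump(d,(180,280,100,240),4.2,'t7.png')
# panel pose
hsv=cv2.cvtColor(d['image'],cv2.COLOR_BGR2HSV)
w=W[95:160,265:350].reshape(-1,3); w=w[(w[:,2]>.009)&(w[:,2]<.022)&(abs(w[:,0]-.593)<.08)&(abs(w[:,1]-.033)<.095)]; print('panel',rr(w),len(w))
m=(hsv[...,0]>95)&(hsv[...,0]<125)&(hsv[...,1]>120); m[:95]=0;m[155:]=0;m[:,:270]=0;m[:,350:]=0
print('blue',rr(W[m&(W[...,2]<.025)]))
E
```

```text
at [556.  251.9  62.6] 92.98 tilt [ 3.1409e+00 -1.0000e-04] turn z -0.0003 per row [-0.015  0.014  3.364] t 26.75
0.05996315906425641
panel (591.1, 21.0, 152.3, 171.8, 3.0) 1285
blue (594.9, 23.7, 49.7, 142.7, 16.9)
```

View pics/t7.png

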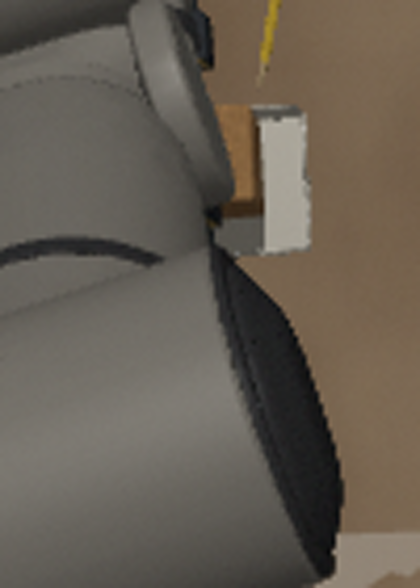

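The cork is over the tray, with its edge at crop (240,160) and the tray floor beside it. Next I lower it.

>>> carry_out(deltas=[[0,0,0.4,0,0,0,0.5],[0,0,0.6,0,0,0,0.5],[0,0,0.7,0,0,0,0.5],[0,0,0.6,0,0,0,0.5],[0,0,0.4,0,0,0,0.5],[0,0,0.3,0,0,0,0.5],[0,0,0.2,0,0,0,0.5],[0,0,0.1,0,0,0,0.5]])

```text
time: 27.47
tool_pos: [0.5557, 0.2518, 0.0288]
tool_rot: [-3.141, 0.0, 1.623]
contact_force: [-1.1, 0.6, -0.0]
opening: 0.0597
grip_force: 12.0
```

>>> carry_out(deltas=[[0,0,0.05,0,0,0,0.5],[0,0,0,0,0,0,0.5],[0,0,0,0,0,0,0.5],[0,0,0,0,0,0,0.5],[0,0,0,0,0,0,0.5],[0,0,0,0,0,0,0.5],[0,0,0,0,0,0,0.5],[0,0,0,0,0,0,0.5]])

```text
time: 28.13
tool_pos: [0.5558, 0.2519, 0.0288]
tool_rot: [3.142, 0.0, 1.623]
contact_force: [0.3, 0.4, -0.4]
opening: 0.0598
grip_force: 12.0
```

>>> carry_out(deltas=[[0,0,0,0,0,0,0.7],[0,0,0,0,0,0,0.75],[0,0,0,0,0,0,0.8],[0,0,0,0,0,0,0.85],[0,0,0,0,0,0,0.85],[0,0,0,0,0,0,0.85],[0,0,0,0,0,0,0.85],[0,0,-0.5,0,0,0,0.85]])

```text
time: 28.8
tool_pos: [0.5552, 0.2516, 0.033]
tool_rot: [-3.14, 0.001, 1.623]
contact_force: [0.2, 0.6, -0.5]
opening: 0.0782
grip_force: 0.0
```

>>> carry_out(deltas=[[0,0,-1,0,0,0,0.85],[0,0,-1.5,0,0,0,1],[0,0,-2,0,0,0,1],[0,0,-2,0,0,0,1],[0,0,-1.5,0,0,0,1],[0,0,-0.5,0,0,-0.08,1],[0,0,0,0,0,-0.08,1],[0,0,0,0,0,-0.082,1]])

```text
time: 29.47
tool_pos: [0.5563, 0.252, 0.1208]
tool_rot: [3.139, 0.0, 1.869]
contact_force: [0.6, 1.2, 0.4]
opening: 0.0922
grip_force: 0.0
```

```bash
python3 - <<'E'
from h import *
go(594.9,23.7,60,106.9,1); print(robot.observe()['opening'])
d=cap('scene'); W=cloud(d)
hsv=cv2.cvtColor(d['image'],cv2.COLOR_BGR2HSV)
m=(hsv[...,0]>95)&(hsv[...,0]<125)&(hsv[...,1]>100); m[:160]=0;m[203:]=0;m[:,:322]=0;m[:,:385]&=True;m[:,385:]=0
print('blue scene',rr(W[m&(W[...,2]<.03)]),m.sum())
E
```

```text
at [556.3 252.  120.8] 107.07 tilt [3.1389e+00 1.0000e-04] turn z 0.003 per row [-22.97   -2.946   6.076] t 29.47
0.09219218601541611
blue scene (592.0, 26.1, 41.9, 139.8, 17.8) 152
```

>>> carry_out(deltas=[[-0.8,-0.1,0,0,0,0,1],[-1.7,-0.22,0,0,0,0,1],[-2.5,-0.32,0,0,0,0,1],[-2.5,-0.32,0,0,0,0,1],[-2.5,-0.32,0,0,0,0,1],[-2.5,-0.32,0,0,0,0,1],[-2.5,-0.32,0,0,0,0,1],[-2.5,-0.32,0,0,0,0,1]])

```text
time: 30.18
tool_pos: [0.5851, 0.0761, 0.1192]
tool_rot: [3.141, 0.0, 1.862]
contact_force: [0.9, -0.3, 0.1]
opening: 0.092
grip_force: 0.0
```

>>> carry_out(deltas=[[-2.2,-0.28,0,0,0,0,1],[-1.7,-0.22,0.5,0,0,0,1],[-1.0,-0.13,1,0,0,0,1],[-0.57,-0.07,1.5,0,0,0,1],[0,0,1.5,0,0,0,1],[0,0,1,0,0,0,1],[0,0,0.5,0,0,0,1],[0,0,0,0,0,0,1]])

```text
time: 30.85
tool_pos: [0.5933, 0.0239, 0.0574]
tool_rot: [-3.139, -0.001, 1.865]
contact_force: [0.2, 0.1, -0.5]
opening: 0.0915
grip_force: 0.0
```

```bash
python3 - <<'E'
from h import *
go(594.9,23.7,11.5,106.9,1)
d=cap('top'); W=cloud(d)
w=W[118:172,190:264].reshape(-1,3); 
print('cork',rr(w[(w[:,2]>.034)&(w[:,2]<.05)])); print('tray',rr(w[(w[:,2]>.0105)&(w[:,2]<.034)]))
w=W[186:234,195:262].reshape(-1,3); print('rest',rr(w[(w[:,2]>.0125)&(w[:,2]<.0225)]),len(w))
dump(d,(188,272,115,240),4.7,'t8.png')
E
```

```text
at [593.3  23.9  57.4] 106.83 tilt [-3.1391e+00 -1.0000e-03] turn z -0.0012 per row [-0.061  0.148  4.588] t 30.85
cork (580.6, 248.2, 96.6, 24.1, -10.0)
tray (589.5, 251.4, 143.2, 38.4, -3.3)
rest (336.2, 192.7, 17.9, 18.0, 85.5) 3216
```

View pics/t8.png

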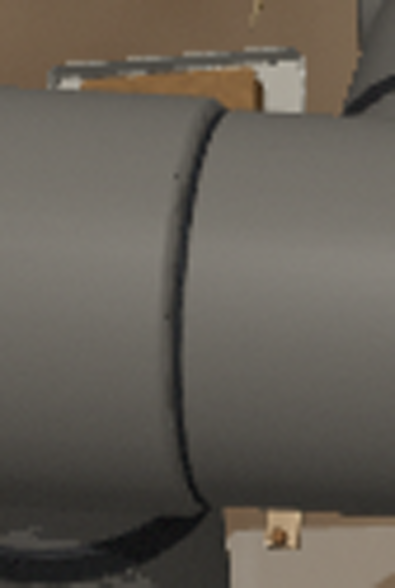

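The arm hides most of the tray, but the cork's far edge at crop (170,85) looks parallel to the tray rim. I'll check it later and grasp the panel now.

>>> carry_out(deltas=[[-0.06,0.1,0.4,0,0,0,1],[0,0,0.8,0,0,0,1],[0,0,1,0,0,0,1],[0,0,0.9,0,0,0,1],[0,0,0.6,0,0,0,1],[0,0,0.4,0,0,0,1],[0,0,0.2,0,0,0,1],[0,0,0.1,0,0,0,1]], force=15)

```text
time: 31.57
tool_pos: [0.5952, 0.0232, 0.0143]
tool_rot: [-3.141, -0.0, 1.865]
contact_force: [-0.5, 0.2, 0.1]
opening: 0.092
grip_force: 0.0
```

>>> carry_out(deltas=[[0,0,0.1,0,0,0,0.9],[0,0,0,0,0,0,0.8],[0,0,0,0,0,0,0.7],[0,0,0,0,0,0,0.6],[0,0,0,0,0,0,0.6],[0,0,0,0,0,0,0.5],[0,0,0,0,0,0,0.45],[0,0,0,0,0,0,0.45]])

```text
time: 32.23
tool_pos: [0.5955, 0.0232, 0.014]
tool_rot: [3.141, 0.0, 1.865]
contact_force: [-0.8, -0.3, 1.6]
opening: 0.056
grip_force: 15.0
```

>>> carry_out(deltas=[[0,0,0,0,0,0,0.45],[0,0,0,0,0,0,0.45],[0,0,0,0,0,0,0.45],[0,0,0,0,0,0,0.45],[0,0,0,0,0,0,0.45],[0,0,0,0,0,0,0.45],[0,0,0,0,0,0,0.45],[0,0,0,0,0,0,0.45]])

```text
time: 32.9
tool_pos: [0.5955, 0.0232, 0.014]
tool_rot: [3.141, 0.0, 1.865]
contact_force: [-0.1, 0.5, 4.4]
opening: 0.0557
grip_force: 15.0
```

>>> carry_out(deltas=[[0,0,-0.3,0,0,0,0.45],[0,0,-0.6,0,0,0,0.45],[0,0,-1,0,0,0,0.45],[0,0,-1.2,0,0,0,0.45],[0,0,-1.2,0,0,0,0.45],[0,0,-1.2,0,0,0,0.45],[0,0,-1,0,0,0,0.45],[0,0,-0.5,0,0,0,0.45]])

```text
time: 33.57
tool_pos: [0.5963, 0.0231, 0.0863]
tool_rot: [3.139, 0.001, 1.865]
contact_force: [0.6, 0.1, -1.5]
opening: 0.0555
grip_force: 15.0
```

```bash
python3 - <<'E'
from h import *
s=robot.observe(); print(s['opening'],s['grip_force'],s['contact_force'])
p=s['tool_pos']*1000
d=cap('scene'); W=cloud(d); yaw=np.degrees(s['tool_rot'][2])-90
z0=p[2]/1000-.014
ext(W,(315,395,130,195),(p[0],p[1]),yaw,z0-.006,z0+.02,'panel held')
hsv=cv2.cvtColor(d['image'],cv2.COLOR_BGR2HSV)
m=(hsv[...,0]>95)&(hsv[...,0]<125)&(hsv[...,1]>100); m[:130]=0;m[200:]=0;m[:,:315]=0;m[:,395:]=0
ww=W[m]; ww=ww[(ww[:,2]>.05)&(ww[:,2]<.11)]; print('blue',rr(ww),np.median(ww[:,2]))
dump(d,(310,400,110,210),5,'s9.png')
go(381.3,243.2,80,83,1)
d=np.load('top.npz')
E
```

```text
0.055454456115453105 14.992870688438416 [ 0.57286246  0.11944417 -1.51141933]
panel held 480 x [-37.6  27.6] y [-70.5  77.7] z 87.8
blue (591.0, 25.6, 50.8, 138.8, 15.0) 0.08879439819749452
at [596.5  23.1  86.5] 106.85 tilt [3.1381e+00 1.5000e-03] turn z 0.4162 per row [ 19.22  -24.039   0.65 ] t 33.62
```

View pics/s9.png

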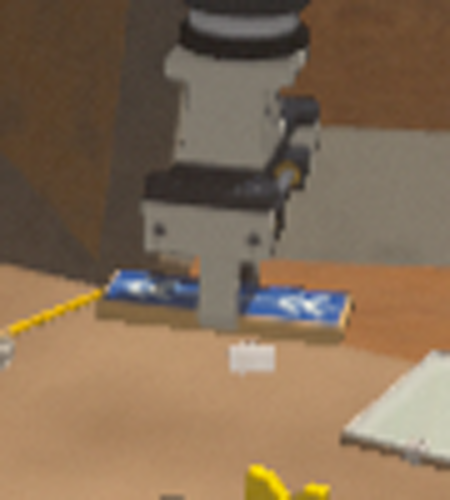

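The panel is held level, print side up, at crop (225,300). Next I check the rest's pose on the first top picture.

```bash
python3 - <<'E'
from h import *
d=load('top'); im=cv2.imread('pics/top0.png'); d['image']=im
dump(d,(192,266,182,238),10,'rest.png')
E
```

```text
(no output)
```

View pics/rest.png

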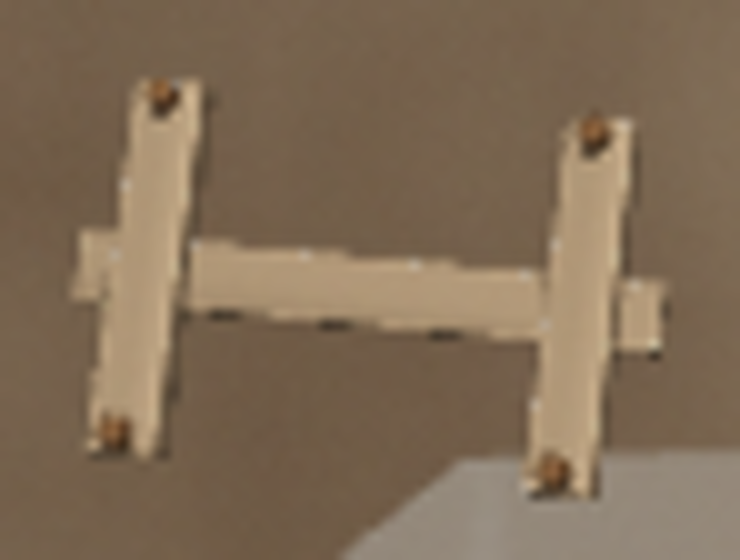

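Crop of the rest: left cross bar from (167,81) to (122,454), right cross bar from (600,121) to (561,492). The pegs are at (160,95), (115,432), (593,132) and (552,472).

```bash
python3 - <<'E'
from h import *
d=load('top'); f=lambda uv:(np.array(uv)+.5)/10-.5+[192,182]
for nm,uv,z in(('bars',[(167,81),(122,454),(600,121),(561,492)],.016),('pegs',[(160,95),(115,432),(593,132),(552,472)],.022)):
    P=plane(d,f(uv),z)[:,:2]*1000; L=(P[0]+P[1]-P[2]-P[3])/2; X=(P[0]+P[2]-P[1]-P[3])/2
    print(nm,P.mean(0).round(1),'y',np.linalg.norm(L).round(1),np.degrees(np.arctan2(-L[0],L[1])).round(2),'x',np.linalg.norm(X).round(1),np.degrees(np.arctan2(X[1],X[0])).round(2))
yaw=-6.5; t=np.radians(yaw+90); c=np.array([381.3,243.0])-1.0*np.array([np.cos(t),np.sin(t)]); print(c); go(*c,80,90+yaw,1)
E
```

```text
bars [381.7 242.6] y 110.5 -6.9 x 94.7 -5.99
pegs [381.8 243.3] y 109.7 -6.84 x 85.9 -6.77
[381.18679679 242.00642814]
at [596.5  23.1  86.5] 106.85 tilt [3.1381e+00 1.5000e-03] turn z 0.4075 per row [ 19.309 -23.868   0.65 ] t 33.62
```

>>> carry_out(deltas=[[0,0,0,0,0,0.103,0.45],[0,0,0,0,0,0.103,0.45],[0,0,0,0,0,0.103,0.45],[0,0,0,0,0,0.104,0.45],[0.576,-0.718,0,0,0,0,0.45],[1.151,-1.436,0,0,0,0,0.45],[1.727,-2.155,0,0,0,0,0.45],[1.727,-2.155,0,0,0,0,0.45]])

```text
time: 34.28
tool_pos: [0.536, 0.0829, 0.0834]
tool_rot: [-3.141, 0.0, 1.454]
contact_force: [0.4, 0.4, -1.1]
opening: 0.0556
grip_force: 15.0
```

>>> carry_out(deltas=[[1.727,-2.155,0,0,0,0,0.45],[1.727,-2.155,0,0,0,0,0.45],[1.727,-2.155,0,0,0,0,0.45],[1.727,-2.155,0,0,0,0,0.45],[1.727,-2.155,0,0,0,0,0.45],[1.727,-2.155,0,0,0,0,0.45],[1.535,-1.915,0,0,0,0,0.45],[1.151,-1.436,0,0,0,0,0.45]])

```text
time: 34.95
tool_pos: [0.3886, 0.2324, 0.0837]
tool_rot: [-3.14, 0.0, 1.456]
contact_force: [0.8, 0.1, -1.3]
opening: 0.0557
grip_force: 15.0
```

>>> carry_out(deltas=[[0.576,-0.718,0.3,0,0,0,0.45],[0.384,-0.479,0.7,0,0,0,0.45],[0,0,0.7,0,0,0,0.45],[0,0,0.5,0,0,0,0.45],[0,0,0.3,0,0,0,0.45],[0,0,0,0,0,0,0.45],[0,0,0,0,0,0,0.45],[0,0,0,0,0,0,0.45]])

```text
time: 35.62
tool_pos: [0.3809, 0.2418, 0.0588]
tool_rot: [3.141, 0.0, 1.451]
contact_force: [-0.0, -0.5, -1.2]
opening: 0.0555
grip_force: 15.0
```

```bash
python3 - <<'E'
from h import *
go(381.5,242.0,30,83.2,1); print(robot.observe()['opening'])
d=cap('top'); W=cloud(d); im=d['image']
w=W[118:172,190:264].reshape(-1,3); 
print('cork',rr(w[(w[:,2]>.034)&(w[:,2]<.05)]),'tray',rr(w[(w[:,2]>.0105)&(w[:,2]<.034)]))
E
```

```text
at [380.9 241.8  58.8] 83.14 tilt [3.1414 0.    ] turn z -0.0011 per row [0.025 0.058 2.877] t 35.62
0.05546812070555084
cork (553.9, 250.4, 61.2, 95.6, 2.7) tray (556.3, 250.2, 95.2, 142.5, 3.2)
```

>>> carry_out(deltas=[[0.02,0.05,0.4,0,0,0,0.45],[0,0,0.6,0,0,0,0.45],[0,0,0.6,0,0,0,0.45],[0,0,0.4,0,0,0,0.45],[0,0,0.3,0,0,0,0.45],[0,0,0.2,0,0,0,0.45],[0,0,0.1,0,0,0,0.45],[0,0,0.1,0,0,0,0.45]])

```text
time: 36.33
tool_pos: [0.3809, 0.2423, 0.0316]
tool_rot: [-3.142, 0.0, 1.452]
contact_force: [0.6, 0.5, -1.7]
opening: 0.0559
grip_force: 15.0
```

>>> carry_out(deltas=[[0,0,0.1,0,0,0,0.45],[0,0,0.05,0,0,0,0.45],[0,0,0,0,0,0,0.45],[0,0,0,0,0,0,0.45],[0,0,0,0,0,0,0.45],[0,0,0,0,0,0,0.45],[0,0,0,0,0,0,0.45],[0,0,0,0,0,0,0.45]])

```text
time: 37.0
tool_pos: [0.3809, 0.2423, 0.0303]
tool_rot: [3.142, 0.0, 1.452]
contact_force: [0.2, 0.4, -1.3]
opening: 0.0558
grip_force: 15.0
```

Still carrying its weight, so I lower a little more.

>>> carry_out(deltas=[[0,0.03,0.05,0,0,0,0.45],[0,0,0.05,0,0,0,0.45],[0,0,0,0,0,0,0.45],[0,0,0,0,0,0,0.45],[0,0,0,0,0,0,0.55],[0,0,0,0,0,0,0.65],[0,0,0,0,0,0,0.75],[0,0,0,0,0,0,0.8]])

```text
time: 37.67
tool_pos: [0.3814, 0.2423, 0.0293]
tool_rot: [3.141, -0.0, 1.452]
contact_force: [-1.7, 0.6, 0.1]
opening: 0.0684
grip_force: 0.0
```

>>> carry_out(deltas=[[0,0,0,0,0,0,0.85],[0,0,0,0,0,0,0.85],[0,0,-0.5,0,0,0,0.85],[0,0,-1,0,0,0,0.85],[0,0,-2,0,0,0,1],[0,0,-2,0,0,0,1],[0,0,-2,0,0,0,1],[0,0,-2,0,0,0,1]])

```text
time: 38.33
tool_pos: [0.3811, 0.2422, 0.1255]
tool_rot: [-3.142, 0.0, 1.452]
contact_force: [-0.4, 0.7, -0.3]
opening: 0.0913
grip_force: 0.0
```

>>> carry_out(deltas=[[-1,0.5,-2,0,0,0,1],[-2,1,-2,0,0,0,1],[-3,1.5,-1,0,0,0,1],[-3,1.5,0,0,0,0,1],[-3,1.5,0,0,0,0,1],[-3,1.5,0,0,0,0,1],[-3,1.5,0,0,0,0,1],[-3,1.5,0,0,0,0,1]])

```text
time: 39.0
tool_pos: [0.4607, 0.0197, 0.1748]
tool_rot: [3.141, 0.0, 1.452]
contact_force: [1.5, -0.1, -0.0]
opening: 0.0917
grip_force: 0.0
```

>>> carry_out(deltas=[[-3,1,0,0,0,0,1],[-3,1,0,0,0,0,1],[-3,1,0,0,0,0,1],[-3,1,0,0,0,0,1],[-3,1,0,0,0,0,1],[-2,0,0,0,0,0,1],[-1,0,0,0,0,0,1],[0,0,0,0,0,0,1]])

```text
time: 39.67
tool_pos: [0.4884, -0.1649, 0.1743]
tool_rot: [-3.141, 0.0, 1.449]
contact_force: [0.3, 0.1, 0.0]
opening: 0.0917
grip_force: 0.0
```

```bash
python3 - <<'E'
from h import *
d=cap('top'); W=cloud(d); im=d['image']
w=W[118:172,190:264].reshape(-1,3); 
print('cork',rr(w[(w[:,2]>.034)&(w[:,2]<.05)]),'tray',rr(w[(w[:,2]>.0105)&(w[:,2]<.034)]))
w=W[180:242,185:272].reshape(-1,3); print('panel',rr(w[(w[:,2]>.0265)&(w[:,2]<.04)]),'bars',rr(w[(w[:,2]>.0125)&(w[:,2]<.022)]))
dump(d,(185,275,110,245),4.4,'t10.png')
print(robot.observe()['time'],robot.observe()['tool_pos'])
E
```

```text
cork (553.8, 249.9, 61.6, 96.0, 2.7) tray (555.7, 250.7, 95.6, 143.0, 2.7)
panel (0.0, 0.0, 0.0, 0.0, -90.0) bars (0.0, 0.0, 0.0, 0.0, -90.0)
39.7167 [ 0.48841973 -0.16346739  0.17428904]
```

View pics/t10.png

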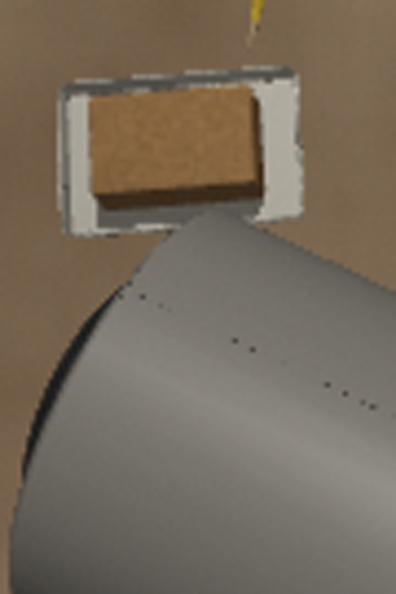

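The cork sits square in the tray at crop (175,140). The arm hides the rest, so I move it further off.

>>> carry_out(deltas=[[-1.2,-0.86,-0.5,0,0,0,1],[-2.36,-1.72,-0.5,0,0,0,1],[-2.36,-1.72,0,0,0,0,1],[-2.36,-1.72,0,0,0,0,1],[-2.36,-1.72,0,0,0,0,1],[-2.36,-1.72,0,0,0,0,1],[-2.36,-1.72,0,0,0,0,1],[-2.36,-1.72,0,0,0,0,1]])

```text
time: 40.38
tool_pos: [0.3393, -0.3231, 0.1846]
tool_rot: [3.141, -0.0, 1.454]
contact_force: [-0.4, 0.8, 0.6]
opening: 0.0916
grip_force: 0.0
```

>>> carry_out(deltas=[[-2.36,-1.72,0,0,0,0,1],[-2.36,-1.72,0,0,0,0,1],[-2.36,-1.72,0,0,0,0,1],[-1.2,-0.86,0,0,0,0,1],[-0.6,-0.43,0,0,0,0,1],[0,0,0,0,0,0,1],[0,0,0,0,0,0,1],[0,0,0,0,0,0,1]])

```text
time: 41.05
tool_pos: [0.2661, -0.4033, 0.1844]
tool_rot: [3.141, -0.001, 1.453]
contact_force: [-0.4, -0.3, 0.5]
opening: 0.0916
grip_force: 0.0
```

```bash
python3 - <<'E'
from h import *
d=cap('top'); W=cloud(d); im=d['image']
w=W[180:242,185:272].reshape(-1,3); w=w[np.isfinite(w[:,0])]; print('panel',rr(w[(w[:,2]>.0255)&(w[:,2]<.04)]),'bars',rr(w[(w[:,2]>.0125)&(w[:,2]<.0225)]))
ext(W,(185,272,180,242),(381.6,243),-6.8,.0255,.04,'panel')
w=W[198:232,295:325].reshape(-1,3); print('stone',rr(w[w[:,2]>.006])); w=W[198:230,338:368].reshape(-1,3); print('bottle',rr(w[(w[:,2]>.03)&(w[:,2]<.1)]))
dump(d,(160,470,60,260),2.5,'final.png')
E
```

```text
panel (381.8, 242.8, 152.0, 91.0, -5.7) bars (376.7, 232.7, 149.3, 102.0, -7.0)
panel 1358 x [-29.5  26.8] y [-74.4  72.7] z 31.1
stone (329.1, 38.2, 74.5, 159.0, 89.7)
bottle (0.0, 0.0, 0.0, 0.0, -90.0)
```

View pics/final.png

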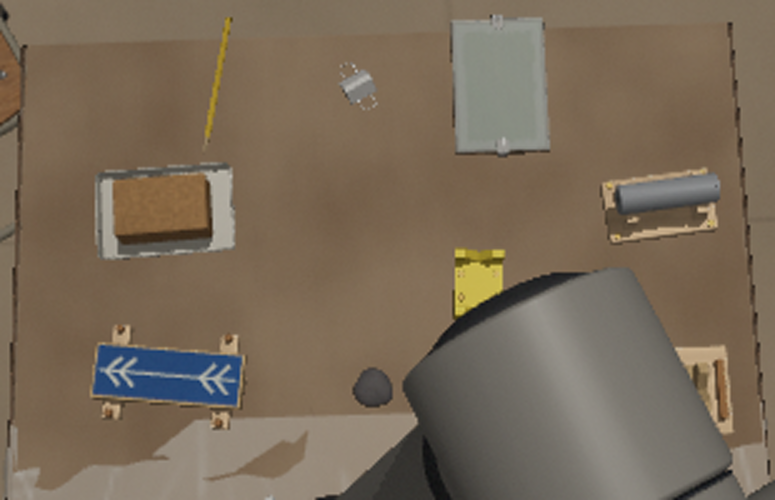

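The final view shows the panel print side up between the pegs at crop (168,375) and the cork in the tray at (162,208). The bar is in its rack at (667,193) and the cradle on its board at (705,385). The pebble is undisturbed at (373,387), and the bottle is hidden behind the arm.

```bash
python3 -c "
from h import *
print(robot.hand_in())"
```

```text
the job is handed in; nothing more can be done
None
```

I took the pile apart in the order asked, placed each piece within about 2 mm of the middle of its place, and handed the job in after about 41 s. I never moved near the pebble or the bottle; the pebble still stood in place in the last picture, but the arm hid the bottle there.

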